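# Draw the keeper bolt inside the burst guard with the hook rod

### The arm

A 6-joint arm with a two-finger parallel gripper is mounted at the origin on the work surface. World frame = base frame: x ahead of the robot, y to its left, z up, the work surface at z = 0. Lengths are in m, angles in rad, forces in N, time in s.
With the tool pointing down it reaches from about 0.375 to 0.9 m from the base axis. Payload 3.1 kg.
Tool frame: the origin (TCP) lies midway between the tips of the shut fingers; the grasp point (between the pads) lies 19 mm behind it (tcp_to_grasp is the distance from the TCP to the grasp point, in m); y points along the fingers, z is the direction in which the jaws open and shut, and the axes are right-handed (so a half turn about y gives the same grasp; the last joint's range is limited). The gripper opens to 87 mm and grips with 3 to 60 N. Pads are 19 mm wide; open, the fingers measure 117 mm over their backs; the gripper's body (75 mm by 190 mm) begins 51 mm behind the grasp point.
Start: joints at [1.012, 0.527, 1.433, -0, 1.181, -0.178], TCP at [0.232, 0.58, 0.223] pointing down, gripper open.
Joint ranges: [-3.08, 3.08], [-0.75, 2.2], [0.22, 2.44], [-1.43, 4.57], [0, 2.65], [-2.85, 2.85]. Speed limits (rad/s): [2.79, 2.79, 3.14, 3.14, 3.14, 3.14].

### API

Orientations are given as a unit quaternion [x, y, z, w].
In Python, from bench import * gives the robot as it stands. The module is installed in compiled form; this text tells all that it offers.
- The arm moves only by the shell command python3 -m crank 'ROWS' [FORCE]. ROWS is JSON, a list of rows, each an object of numbers: "tx", "ty", "tz": the shift along the world's x, y, z in units of 50 mm (1.0 is 50 mm); "turn": the turn about the world's z in units of 5 degrees (1.0 is 5 degrees); "claw": the opening in per cent of the stroke, from 0 (shut) to 100 (fully open). In form: [{"tx": .., "ty": .., "tz": .., "turn": .., "claw": ..}, ...]. A call has 1 to 10 rows; each row is the pose to reach, as a shift and turn from the pose measured when the call began; what a row does not reach only later rows make up. A row lasts 1/10 s, in which the tool goes at most 50 mm and 8.59 degrees, less where a joint would pass 70% of its speed; a pose out of reach is approached as far as the arm can. A call with a gripper value outside its range is refused whole. The fingers move at their own pace and stop on an object; FORCE is the grip in N (left out, the last holds). Time passes only in rows, so rows that repeat a pose let the fingers close. It gives the time, the measured TCP pose, the force and the opening at its end, in the units of the state.
- observe(): the state, without advancing time (a new reading comes with each control period).
- grab_frame(name): name is "scene" or "top" or "wrist"; returns (picture, depth): 400x640x3 uint8, red, green, blue; 400x640 float32, m along the optical axis (not along the pixel's ray), 0 where there is no reading.
- camera_info(name): a dict with "fx", "fy", "cx", "cy" (pixels), "R" (3x3) and "t" (3): a world point X has camera coordinates R X + t. Camera axes: x right, y down, z forward; pixel columns grow to the right and rows downward; lengths in m; the calibration is good to about 2 mm. A picture is of the moment at which its call begins: read the wrist's pose just before it. camera_info takes no time and is no camera call; for the wrist camera it gives the pose at the moment of the call.
- job_done(): hands the job in, once; it reports no verdict.
The state is a dict: "clock": time; "joint_positions": joint angles; "qd": joint speeds; "tau": joint torques, N m; "tool_pos": TCP position; "tcp_rot": TCP orientation; "contact_force": force on the tool from outside, world axes, zero at the start; "wrist_torque": the same for the moment, N m; "gripper_width": finger opening in m.
Only numpy, scipy, OpenCV 4.12 (cv2) and the standard library are available. Lean on these libraries where they do the work, as an engineer would, in place of code of your own. Each camera call takes 0.05 s, during which the arm holds its last target.

### The job

The pressure test is over: take the hooked rod by its handle, reach its hook in through the open front of the bar guard and pull the keeper bolt of the test pot all the way out towards that open front. Keep the gripper itself outside the guard and off it; only the rod may go in. Then bring the rod out and lay it flat on the worktop, the same way up as before, clear of the guard, and let go.

Things in the scene. Friction and masses are not known exactly. Their poses are not given: they have to be found in the camera images.
- hook_rod: Loose 0.2 kg hook rod lying flat (a straight pick with an identical handle lies near). Black box handle 120 x 24 x 30 mm high. Origin: centre of handle's underside; x along shaft to the hook, z up. Steel shaft 8 diameter, centre line 15 above underside, runs to x = 190, then bends square to +y (left, seen from the handle): level hook arm, 8 diameter, to y = 45. Balance at x = 19.
- hook_tip (a point): Free end of the hook rod's arm, at (190, 45, 15) mm in the rod's frame; axes as the rod's.
- bolt_knob (a point): Top centre of the bolt's upright steel knob, 76 mm above worktop; axes as the guard's. Round pin 12 diameter (top 10: 16), clear from 24 to 76 high. It slides with its bolt along guard x, friction about 2 N, stays where left. In guard frame: y = 0; x = -10 shut (starts up to 4 mm drawn), x = -60 fully drawn at the end stop.
- guard: Fixed steel bar cage over a round test pot. Origin on worktop below the bolt line; +x points in to the pot, open front faces -x. In its frame, mm: base plate x -70 to 130, y -120 to 120, 8 thick; front opening at x = -65 between posts at y = -112 and 112 (10 diameter); roof bars' underside 120 high; pot x 36 to 124; bolt guides 22 high, y -15 to 15. Else empty.

How it is judged:
By the outcome, as a careful person would: the job done as asked, in the order asked, and still so for the second after the job is handed in, with the robot touching nothing.
It also fails if it takes over 54 s, if anything falls off the work surface, if the arm or the gripper's body presses on something with over 40 N, if the wrist force passes 120 N, or if a joint passes its speed limit or range.

## Working session

There is one attempt and no reset: what is moved stays moved. The work goes in short steps, Python scripts to look and compute and a shell command to move; the robot and the scene stay as the last step left them, time stands still between calls to the robot, and variables do not carry over. Pictures are saved under pics/ and viewed, and the job is handed in when it is done.

```bash
mkdir -p pics; python3 - <<'E'
from bench import *
import cv2,numpy as np
s=observe();print({k:np.round(v,3).tolist() for k,v in s.items()})
for n in("scene","top"):
    p,d=grab_frame(n);cv2.imwrite(f"pics/{n}0.png",cv2.cvtColor(p,cv2.COLOR_RGB2BGR));np.save(f"pics/{n}0.npy",d)
    c=camera_info(n);print(n,{k:np.round(v,3).tolist() for k,v in c.items()})
E
```

```text
{'clock': 0.0, 'joint_positions': [1.012, 0.528, 1.434, 0.0, 1.181, -0.179], 'qd': [0.0, 0.0, 0.0, 0.001, -0.001, -0.001], 'tau': [-0.002, -44.005, -17.659, 0.063, 0.058, -0.0], 'tool_pos': [0.232, 0.58, 0.222], 'tcp_rot': [0.695, -0.134, 0.134, -0.694], 'contact_force': [-0.488, -0.282, 0.943], 'wrist_torque': [0.014, -0.002, 0.003], 'gripper_width': 0.087}
scene {'fx': 475.187, 'fy': 475.187, 'cx': 321.856, 'cy': 201.177, 'R': [[-0.816, 0.578, 0.024], [0.318, 0.483, -0.816], [-0.483, -0.658, -0.578]], 't': [0.49, -0.103, 1.409]}
top {'fx': 391.19, 'fy': 391.19, 'cx': 316.301, 'cy': 201.875, 'R': [[-0.028, -1.0, 0.009], [-0.983, 0.026, -0.184], [0.183, -0.014, -0.983]], 't': [-0.046, 0.569, 0.807]}
```

View pics/scene0.png

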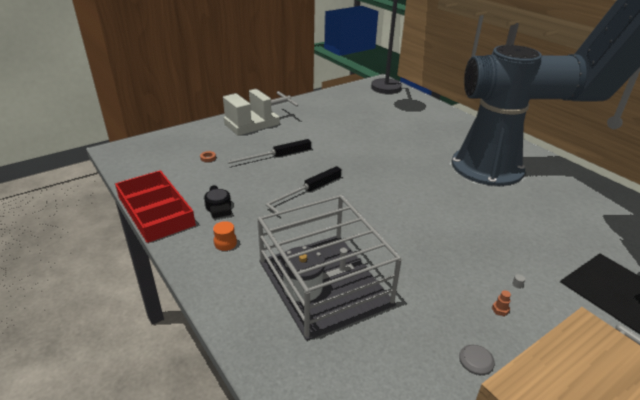

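View pics/top0.png

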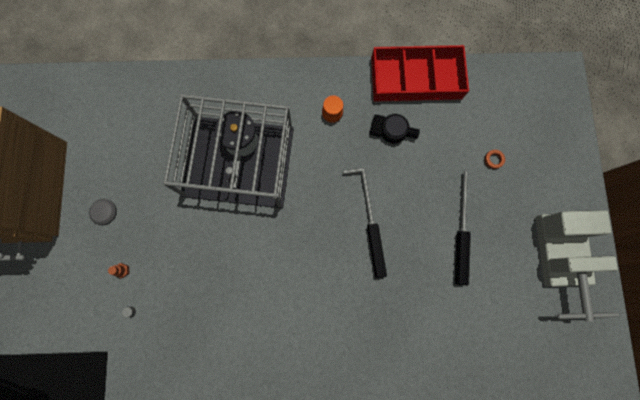

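Top view: the hook rod has its handle at about (376,250) and its arm end at (345,172). The guard is around (230,150), with the pot at (238,135) and the knob near (229,170), so the open front faces the robot. Next I'll measure these.

```bash
cat > h.py <<'E'
from bench import *
import cv2,numpy as np
def dep(n,u,v,d,c=None):
    c=c or camera_info(n)
    p=np.array([(u-c["cx"])/c["fx"]*d,(v-c["cy"])/c["fy"]*d,d]) 
    return np.array(c["R"]).T@(p-np.array(c["t"]))
def onz(n,u,v,z,c=None):
    c=c or camera_info(n)
    R=np.array(c["R"]);o=-R.T@np.array(c["t"]);r=R.T@np.array([(u-c["cx"])/c["fx"],(v-c["cy"])/c["fy"],1])
    return o+r*(z-o[2])/r[2]
def proj(n,X,c=None):
    c=c or camera_info(n)
    p=np.array(c["R"])@np.array(X)+np.array(c["t"]);return p[0]/p[2]*c["fx"]+c["cx"],p[1]/p[2]*c["fy"]+c["cy"]
E
python3 - <<'E'
from h import *
im=cv2.imread("pics/top0.png")
cv2.imwrite("pics/cg.png",cv2.resize(im[85:220,155:305],None,fx=5,fy=4.4,interpolation=cv2.INTER_CUBIC)[:600])
cv2.imwrite("pics/cr.png",cv2.resize(im[160:285,330:480],None,fx=4.8,fy=4.8,interpolation=cv2.INTER_CUBIC))
# handle
c=camera_info("top")
m=(im.max(2)<45);m2=np.zeros_like(m);m2[215:285,360:392]=m[215:285,360:392]
v,u=np.nonzero(m2);d=np.load("pics/top0.npy")
P=np.array([dep("top",a,b,d[b,a],c) for a,b in zip(u,v)]);print(len(P),np.percentile(P[:,2],[5,50,95]))
Q=P[P[:,2]>0.024]
print(cv2.minAreaRect((Q[:,:2]*1000).astype(np.float32)))
E
```

```text
668 [-0.0010837   0.02764049  0.03079364]
((452.0904235839844, -124.99749755859375), (116.85183715820312, 159.41290283203125), 6.612051010131836)
```

View pics/cg.png

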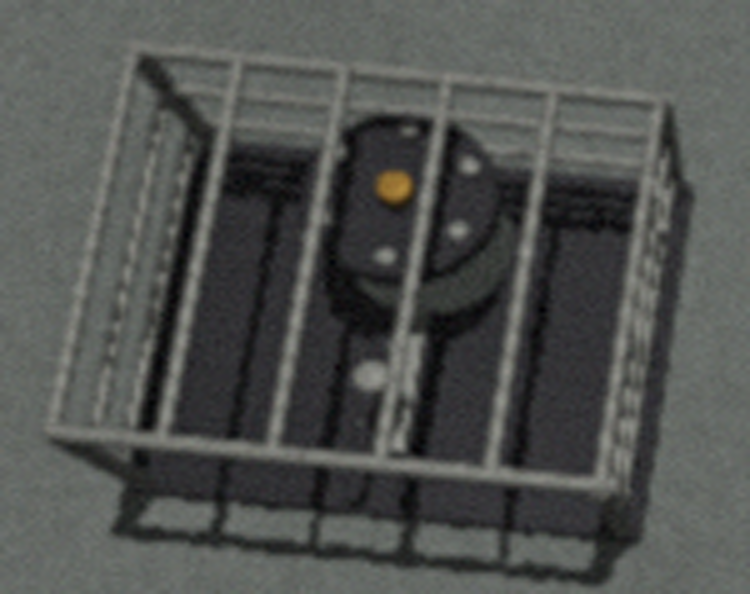

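View pics/cr.png

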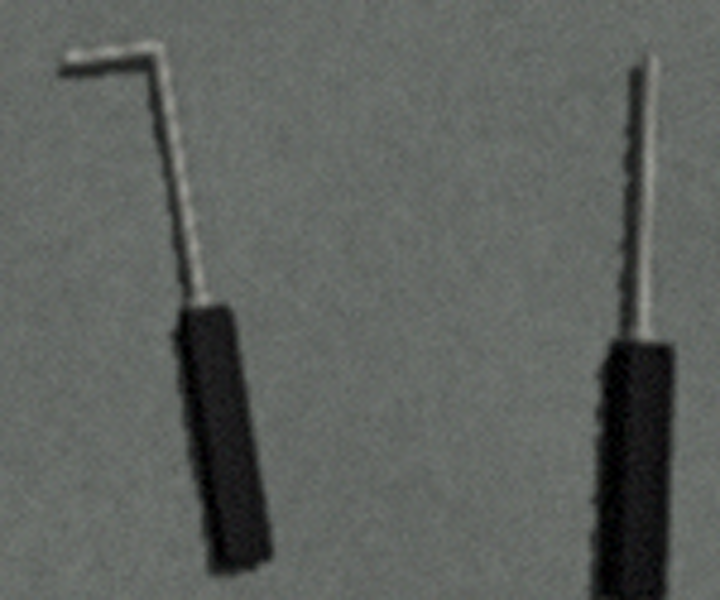

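```bash
python3 - <<'E'
from h import *
c=camera_info("top")
for n,u,v,z in [("BL",182.4,96.8,.124),("BR",287.4,107.7,.124),("FL",165.4,183.2,.124),("FR",277,194.8,.124),("knob",229,170.5,.076),("corner",362.3,169.8,.015),("tip",343.5,173.1,.015),("hfrontshaft",371.5,221,.015),("hf",373,224.5,.03),("hb",380,277.5,.03)]:
    print(n,onz("top",u,v,z,c).round(4))
d=np.load("pics/top0.npy")
im=cv2.imread("pics/top0.png")
m=(im.max(2)<45)
P=[]
for v in range(215,285):
  for u in range(360,392):
    if m[v,u]:
      p=dep("top",u,v,d[v,u],c)
      if .024<p[2]<.036 and .36<p[0]<.55: P.append(p)
P=np.array(P);print(len(P),P.mean(0),cv2.minAreaRect((P[:,:2]*1000).astype(np.float32)))
mm=P[:,:2].mean(0);w,V=np.linalg.eigh(np.cov((P[:,:2]-mm).T));print(np.degrees(np.arctan2(V[1,1],V[0,1])))
print("knob depth",dep("top",229,170.5,d[170,229],c), d[168:174,226:233])
E
```

```text
BL [0.7875 0.2159 0.124 ]
BR [ 0.7576 -0.0054  0.124 ]
FL [0.6008 0.2437 0.124 ]
FR [0.5709 0.0184 0.124 ]
knob [0.6373 0.1259 0.076 ]
corner [ 0.6478 -0.1715  0.015 ]
tip [ 0.641  -0.1273  0.015 ]
hfrontshaft [ 0.5269 -0.1865  0.015 ]
hf [ 0.5169 -0.1871  0.03  ]
hb [ 0.4003 -0.196   0.03  ]
520 [ 0.45933158 -0.19280085  0.02819062] ((459.9617004394531, -192.90191650390625), (116.85184478759766, 22.694677352905273), 6.612061023712158)
-173.55733046865484
knob depth [0.63787537 0.12630444 0.07408206] [[0.8506329  0.84998816 0.8507771  0.85261613 0.85001993 0.8517709
  0.85276526]
 [0.8493713  0.8469349  0.84953856 0.8540185  0.8480414  0.8509881
  0.85013115]
 [0.84779066 0.8502762  0.8475252  0.84925914 0.8498587  0.8485642
  0.8492546 ]
 [0.8457158  0.85083467 0.84735143 0.8486836  0.8476719  0.84615296
  0.7965072 ]
 [0.919399   0.84974235 0.84738135 0.84876734 0.8465357  0.8461966
  0.79784304]
 [0.918329   0.8491992  0.8427276  0.84714365 0.8473711  0.8499342
  0.7975328 ]]
```

```bash
cat >> h.py <<'E'
from scipy.spatial.transform import Rotation as Ro
def st():
    s=observe();R=Ro.from_quat(s["tcp_rot"]).as_matrix()
    a=np.degrees(np.arctan2(R[1,2],R[0,2]))
    print("t",round(s["clock"],2),"tcp",np.round(s["tool_pos"],4),"jaw yaw",round(a,2),"point",R[:,1].round(3),"w",round(s["gripper_width"],4),"F",np.round(s["contact_force"],1),"j",np.round(s["joint_positions"],2))
    return s,a
E
python3 - <<'E'
from h import *
s,a=st();print(np.array([.469,-.192,.15])-s["tool_pos"], (np.array([.469,-.192,.15])-s["tool_pos"])/.05,(96.5-a)/5)
E
```

```text
t 0.1 tcp [0.2319 0.5797 0.2217] jaw yaw 68.18 point [-0.001 -0.002 -1.   ] w 0.0872 F [ 0.2  0.3 -0.7] j [ 1.01  0.53  1.43 -0.    1.18 -0.18]
[ 0.23708697 -0.77166317 -0.07166798] [  4.74173937 -15.43326333  -1.43335959] 5.66364213339447
```

```bash
python3 -m crank '[{"tx":0.8,"ty":-0.8,"turn":0.5,"claw":100},{"tx":1.4,"ty":-1.6,"turn":1},{"tx":2,"ty":-2.4,"turn":1.5},{"tx":2.5,"ty":-3.2,"turn":2},{"tx":3,"ty":-4.0,"turn":2.5},{"tx":3.4,"ty":-4.8,"turn":3},{"tx":3.8,"ty":-5.6,"turn":3.5},{"tx":4.2,"ty":-6.4,"turn":4},{"tx":4.5,"ty":-7.2,"turn":4.5},{"tx":4.5,"ty":-8,"turn":5}]' 40; python3 -c "
from h import *
st()"
```

```text
t 0.1 tcp [0.2319 0.5797 0.2217] jaw yaw 68.18 point [-0.001 -0.002 -1.   ] w 0.0872 F [ 0.2  0.3 -0.7] j [ 1.01  0.53  1.43 -0.    1.18 -0.18]$[0]: bad value
```

```bash
python3 -m crank '[{"tx":0.8,"ty":-0.8,"tz":0,"turn":0.5,"claw":100},{"tx":1.4,"ty":-1.6,"tz":0,"turn":1,"claw":100},{"tx":2,"ty":-2.4,"tz":0,"turn":1.5,"claw":100},{"tx":2.5,"ty":-3.2,"tz":0,"turn":2,"claw":100},{"tx":3,"ty":-4.0,"tz":0,"turn":2.5,"claw":100},{"tx":3.4,"ty":-4.8,"tz":0,"turn":3,"claw":100},{"tx":3.8,"ty":-5.6,"tz":0,"turn":3.5,"claw":100},{"tx":4.2,"ty":-6.4,"tz":0,"turn":4,"claw":100},{"tx":4.5,"ty":-7.2,"tz":0,"turn":4.5,"claw":100},{"tx":4.5,"ty":-8,"tz":0,"turn":5,"claw":100}]' 40; python3 -c "
from h import *
st()"
```

```text
clock: 1.1
tool_pos: [0.4592, 0.1778, 0.2216]
tcp_rot: [0.708, 0.021, -0.019, -0.706]
contact_force: [-0.0, -0.1, -0.4]
gripper_width: 0.0871
t 1.1 tcp [0.4592 0.1778 0.2216] jaw yaw 93.24 point [ 0.002 -0.002 -1.   ] w 0.0871 F [-0.  -0.1 -0.4] j [ 0.14  0.35  1.76 -0.    1.03 -1.48]
```

```bash
python3 -m crank '[{"tx":0.1,"ty":-0.8,"tz":0,"turn":0.1,"claw":100},{"tx":0.1,"ty":-1.7,"tz":0,"turn":0.2,"claw":100},{"tx":0.1,"ty":-2.6,"tz":0,"turn":0.3,"claw":100},{"tx":0.1,"ty":-3.5,"tz":0,"turn":0.4,"claw":100},{"tx":0.2,"ty":-4.4,"tz":0,"turn":0.5,"claw":100},{"tx":0.2,"ty":-5.3,"tz":0,"turn":0.65,"claw":100},{"tx":0.2,"ty":-6.2,"tz":0,"turn":0.65,"claw":100},{"tx":0.2,"ty":-7,"tz":0,"turn":0.65,"claw":100},{"tx":0.2,"ty":-7.4,"tz":0,"turn":0.65,"claw":100},{"tx":0.2,"ty":-7.4,"tz":0,"turn":0.65,"claw":100}]' 40; python3 - <<'E'
from h import *
s,a=st()
c=camera_info("wrist");p,d=grab_frame("wrist");cv2.imwrite("pics/w1.png",cv2.cvtColor(p,cv2.COLOR_RGB2BGR))
for X in [(.459,-.193,.03),(.648,-.1715,.015),(.641,-.127,.015),(.5186,-.1862,.03),(.3994,-.1998,.03)]: print(X,np.round(proj("wrist",X,c),1))
E
```

```text
clock: 2.1
tool_pos: [0.4694, -0.1953, 0.2214]
tcp_rot: [0.707, 0.04, -0.038, -0.705]
contact_force: [-0.8, 0.5, 0.6]
gripper_width: 0.0874
t 2.1 tcp [ 0.4694 -0.1953  0.2214] jaw yaw 96.25 point [ 0.003 -0.003 -1.   ] w 0.0874 F [-0.8  0.5  0.6] j [-0.61  0.37  1.73 -0.    1.04 -2.29]
(0.459, -0.193, 0.03) [325.4 159. ]
(0.648, -0.1715, 0.015) [325.3 307.8]
(0.641, -0.127, 0.015) [361.5 306.5]
(0.5186, -0.1862, 0.03) [325.4 213.2]
(0.3994, -0.1998, 0.03) [325.4  99.3]
```

View pics/w1.png

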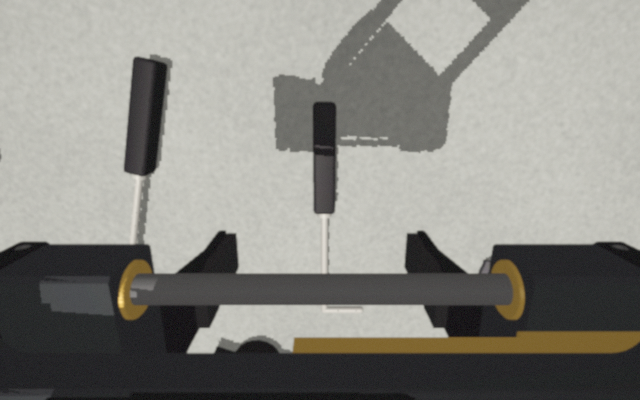

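The reprojected rod points fall on the handle and hook in the wrist view (handle axis at column 325, hook at (325–362, 308)), so I'll descend and grip.

```bash
python3 -m crank '[{"tx":0,"ty":0.06,"tz":-0.9,"turn":0.05,"claw":100},{"tx":0,"ty":0.06,"tz":-1.8,"turn":0.05,"claw":100},{"tx":0,"ty":0.06,"tz":-2.7,"turn":0.05,"claw":100},{"tx":0,"ty":0.06,"tz":-3.4,"turn":0.05,"claw":100},{"tx":0,"ty":0.06,"tz":-3.9,"turn":0.05,"claw":100},{"tx":0,"ty":0.06,"tz":-4.15,"turn":0.05,"claw":100},{"tx":0,"ty":0.06,"tz":-4.3,"turn":0.05,"claw":100},{"tx":0,"ty":0.06,"tz":-4.3,"turn":0.05,"claw":100},{"tx":0,"ty":0.06,"tz":-4.3,"turn":0.05,"claw":40},{"tx":0,"ty":0.06,"tz":-4.3,"turn":0.05,"claw":10}]' 40 && python3 -m crank '[{"tx":0,"ty":0,"tz":0,"turn":0,"claw":10},{"tx":0,"ty":0,"tz":0,"turn":0,"claw":10},{"tx":0,"ty":0,"tz":0,"turn":0,"claw":10},{"tx":0,"ty":0,"tz":0,"turn":0,"claw":10},{"tx":0,"ty":0,"tz":0,"turn":0,"claw":10}]' 40; python3 -c "
from h import *
st()"
```

```text
clock: 3.15
tool_pos: [0.4697, -0.1905, 0.0074]
tcp_rot: [0.707, 0.042, -0.039, -0.705]
contact_force: [-0.3, 0.2, 0.2]
gripper_width: 0.0781
clock: 3.65
tool_pos: [0.4696, -0.1906, 0.0074]
tcp_rot: [0.707, 0.042, -0.039, -0.705]
contact_force: [-0.1, -0.0, -0.4]
gripper_width: 0.0386
t 3.65 tcp [ 0.4696 -0.1906  0.0074] jaw yaw 96.58 point [ 0.004 -0.002 -1.   ] w 0.0386 F [-0.1 -0.  -0.4] j [-0.61  0.74  1.88  0.    0.52 -2.29]
```

```bash
python3 -m crank '[{"tx":0,"ty":0,"tz":0,"turn":0,"claw":10},{"tx":0,"ty":0,"tz":0,"turn":0,"claw":10},{"tx":0,"ty":0,"tz":0,"turn":0,"claw":10},{"tx":0,"ty":0,"tz":0,"turn":0,"claw":10},{"tx":0,"ty":0,"tz":0.2,"turn":0,"claw":10},{"tx":0,"ty":0,"tz":0.6,"turn":0,"claw":10},{"tx":0,"ty":0,"tz":1,"turn":0,"claw":10},{"tx":0,"ty":0,"tz":1,"turn":0,"claw":10}]' 40; python3 - <<'E'
from h import *
s,a=st()
c=camera_info("top");p,d=grab_frame("top");cv2.imwrite("pics/t2.png",cv2.cvtColor(p,cv2.COLOR_RGB2BGR)[140:320,280:500].repeat(3,0).repeat(3,1))
E
```

```text
clock: 4.45
tool_pos: [0.4707, -0.191, 0.0596]
tcp_rot: [0.708, 0.043, -0.038, -0.704]
contact_force: [0.6, -0.6, -2.1]
gripper_width: 0.0235
t 4.45 tcp [ 0.4707 -0.191   0.0596] jaw yaw 96.59 point [ 0.007 -0.005 -1.   ] w 0.0235 F [ 0.6 -0.6 -2.1] j [-0.61  0.64  1.86  0.    0.63 -2.29]
```

View pics/t2.png

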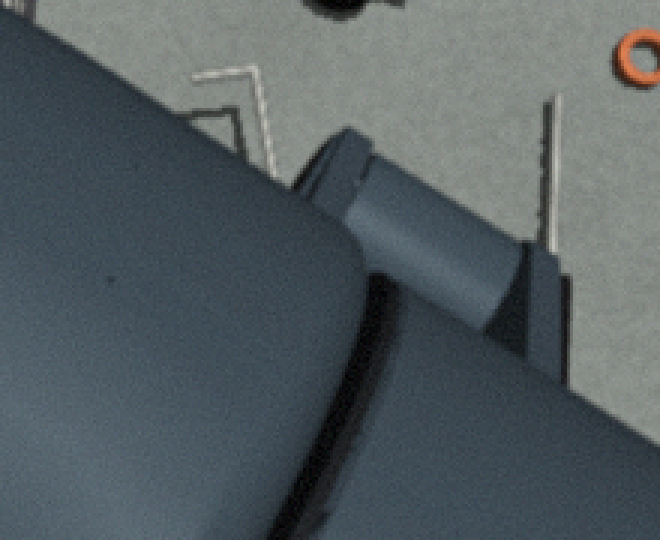

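Lifted: in the crop the hook corner is at (255,68) and the tip at (193,78), i.e. full frame (365,162.7) and (344.3,166). The rod is held level. Next I'll work out the moves.

```bash
python3 - <<'E'
from h import *
s,a=st()
c=camera_info("top")
C=onz("top",365,162.7,.067,c);T=onz("top",344.3,166,.067,c);print("corner",C,"tip",T,np.linalg.norm(C-T))
tcp=np.array(s["tool_pos"]);yaw=np.radians(a-90)
L=np.array([[np.cos(yaw),np.sin(yaw)],[-np.sin(yaw),np.cos(yaw)]])
print("corner in tool/rod frame",L@(C-tcp)[:2],"tip",L@(T-tcp)[:2], np.degrees(np.arctan2(*(C-tcp)[:2][::-1])))
# guard
K=np.array([.6375,.1261]);psi=np.radians(-7.8);gx=np.array([np.cos(psi),np.sin(psi)]);gy=np.array([-gx[1],gx[0]])
F=np.array([.5859,.131]);print("knob from front", (K-F)@gx,(K-F)@gy)
cr=np.array([.179,0.0])
for n,x,y in [("pre",-95,-65),("in",12,-65),("left",12,-24),("drawn",-50,-24)]:
    # corner goal in knob-line frame: guard origin = F+.065gx with y about knob
    O=K+gx*(.065-(K-F)@gx)
    g=O+gx*x/1e3+gy*y/1e3-gx*cr[0]
    print(n,g,(g-tcp[:2])/.05,"turn",(-7.8-(a-90))/5)
E
```

```text
t 4.5 tcp [ 0.4701 -0.1907  0.0586] jaw yaw 96.58 point [ 0.006 -0.004 -1.   ] w 0.0237 F [-0.5  0.2 -2. ] j [-0.61  0.64  1.86  0.    0.63 -2.29]
corner [ 0.64982415 -0.17112725  0.067     ] tip [ 0.64348193 -0.12515864  0.067     ] 0.046404063163955796
corner in tool/rod frame [ 0.1807574  -0.00113025] tip [0.17972494 0.04526232] 6.222261774735071
knob from front 0.05178759487325456 0.0021482591193000143
pre [0.37030374 0.09709433] [-1.99648698  5.75626926] turn -2.876103995332321
in [0.47631376 0.08257276] [0.1237134  5.46583793] turn -2.876103995332321
left [0.4818781  0.12319342] [0.23500017 6.27825116] turn -2.876103995332321
drawn [0.42045173 0.13160779] [-0.99352715  6.44653847] turn -2.876103995332321
```

```bash
python3 -m crank '[{"tx":-0.6,"ty":0,"tz":0,"turn":0,"claw":10},{"tx":-1.2,"ty":0.4,"tz":0,"turn":-0.4,"claw":10},{"tx":-1.7,"ty":1,"tz":0,"turn":-0.8,"claw":10},{"tx":-1.9,"ty":1.8,"tz":0,"turn":-1.2,"claw":10},{"tx":-1.9,"ty":2.6,"tz":-0.1,"turn":-1.6,"claw":10},{"tx":-1.9,"ty":3.4,"tz":-0.2,"turn":-2,"claw":10},{"tx":-1.9,"ty":4.2,"tz":-0.3,"turn":-2.5,"claw":10},{"tx":-1.9,"ty":5,"tz":-0.4,"turn":-2.88,"claw":10},{"tx":-1.9,"ty":5.6,"tz":-0.42,"turn":-2.88,"claw":10},{"tx":-1.9,"ty":5.75,"tz":-0.42,"turn":-2.88,"claw":10}]' 40 && python3 -m crank '[{"tx":0,"ty":0,"tz":0,"turn":0,"claw":10}]' 40;  python3 - <<'E'
from h import *
s,a=st()
c=camera_info("top");p,d=grab_frame("top");cv2.imwrite("pics/t3.png",cv2.cvtColor(p,cv2.COLOR_RGB2BGR)[80:280,140:340].repeat(3,0).repeat(4,1))
p,d=grab_frame("scene");cv2.imwrite("pics/s3.png",cv2.cvtColor(p,cv2.COLOR_RGB2BGR)[160:360,220:460].repeat(3,0).repeat(3,1))
E
```

```text
clock: 5.5
tool_pos: [0.3737, 0.0992, 0.0368]
tcp_rot: [0.707, -0.046, 0.047, -0.704]
contact_force: [-0.7, -0.4, -2.0]
gripper_width: 0.0238
clock: 5.6
tool_pos: [0.3733, 0.1, 0.0364]
tcp_rot: [0.707, -0.045, 0.046, -0.704]
contact_force: [-0.2, -0.0, -0.5]
gripper_width: 0.0236
t 5.6 tcp [0.3733 0.1    0.0364] jaw yaw 82.61 point [ 0.001 -0.005 -1.   ] w 0.0236 F [-0.2 -0.  -0.5] j [-0.03  0.63  2.17 -0.01  0.34 -1.45]
```

View pics/t3.png

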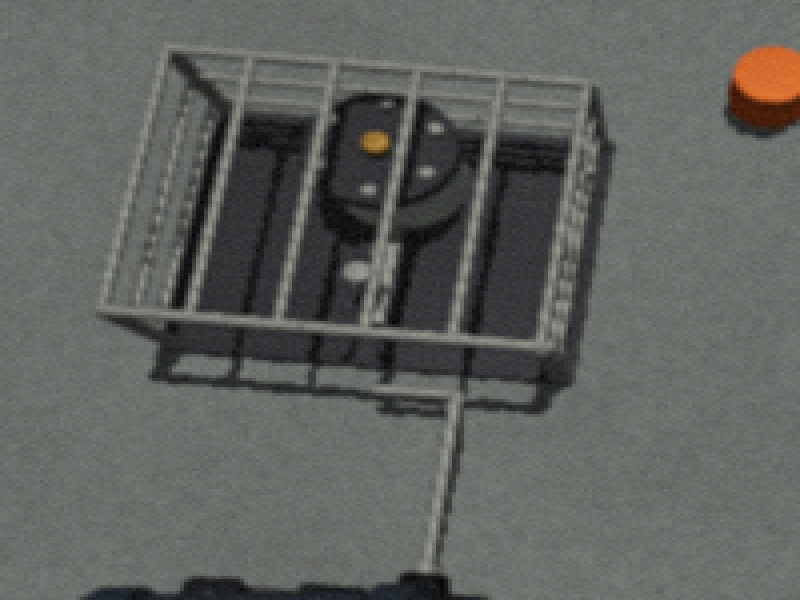

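View pics/s3.png

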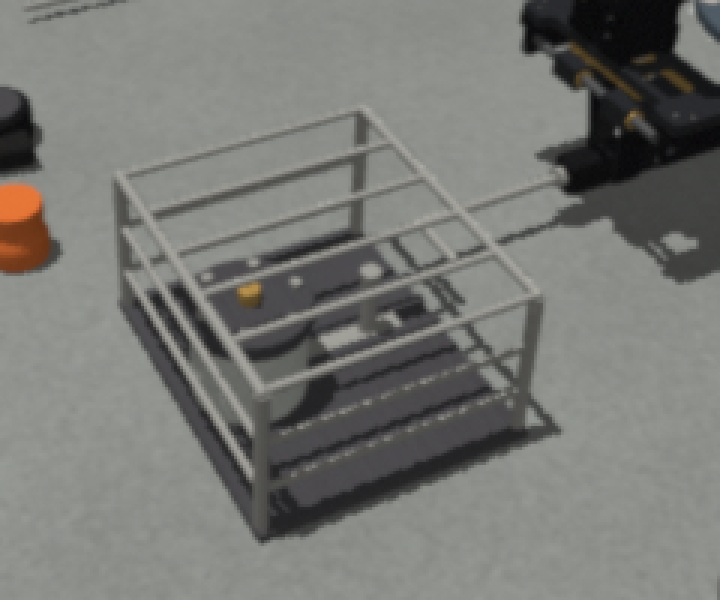

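The hook sits just in front of the opening, level, with the corner at (253.7,212.3) and the tip at (234.5,209.3) in the full frame. The knob stands about mid-opening.

```bash
cat >> h.py <<'E'
K=np.array([.6375,.1261]);psi=np.radians(-7.8);gx=np.array([np.cos(psi),np.sin(psi)]);gy=np.array([-gx[1],gx[0]])
O=K+gx*(.065-.0518)
def ing(p): q=np.array(p)[:2]-O; return np.array([q@gx,q@gy])*1000
E
python3 - <<'E'
from h import *
s,a=st()
for u,v in((253.75,212.3),(234.5,209.3)): print(ing(onz("top",u,v,.044)).round(1))
print(ing(onz("top",229,170.5,.076)))
yaw=np.radians(a-90);print("pred",ing(np.array(s["tool_pos"])[:2]+.180*np.array([np.cos(yaw),np.sin(yaw)])))
print("100mm along gx", gx*2,"gy 40", gy*.8)
E
```

```text
t 5.7 tcp [0.3734 0.0989 0.0366] jaw yaw 82.45 point [ 0.001 -0.005 -1.   ] w 0.0237 F [ 0.6  0.1 -2. ] j [-0.03  0.63  2.17 -0.01  0.34 -1.45]
[-93.8 -60.6]
[-91.8 -17.4]
[-13.32631305  -0.22440689]
pred [-91.11427896 -62.03122878]
100mm along gx [ 1.98149568 -0.27143114] gy 40 [0.10857246 0.79259827]
```

```bash
python3 -m crank '[{"tx":0,"ty":-0.1,"tz":0,"turn":0,"claw":10},{"tx":0.3,"ty":-0.14,"tz":0,"turn":-0.05,"claw":10},{"tx":0.65,"ty":-0.19,"tz":0,"turn":-0.05,"claw":10},{"tx":1,"ty":-0.24,"tz":0,"turn":-0.05,"claw":10},{"tx":1.35,"ty":-0.28,"tz":0,"turn":-0.05,"claw":10},{"tx":1.7,"ty":-0.33,"tz":0,"turn":-0.05,"claw":10},{"tx":1.95,"ty":-0.37,"tz":0,"turn":-0.05,"claw":10},{"tx":2.09,"ty":-0.39,"tz":0,"turn":-0.05,"claw":10},{"tx":2.09,"ty":-0.39,"tz":0,"turn":-0.05,"claw":10}]' 40;  python3 - <<'E'
from h import *
s,a=st()
yaw=np.radians(a-90);print("pred",ing(np.array(s["tool_pos"])[:2]+.180*np.array([np.cos(yaw),np.sin(yaw)])))
c=camera_info("top");p,d=grab_frame("top");cv2.imwrite("pics/t4.png",cv2.cvtColor(p,cv2.COLOR_RGB2BGR)[80:280,140:340].repeat(3,0).repeat(4,1))
p,d=grab_frame("scene");cv2.imwrite("pics/s4.png",cv2.cvtColor(p,cv2.COLOR_RGB2BGR)[160:360,220:460].repeat(3,0).repeat(3,1))
E
```

```text
clock: 6.6
tool_pos: [0.4788, 0.0784, 0.0365]
tcp_rot: [0.707, -0.048, 0.049, -0.704]
contact_force: [-0.2, -0.0, -1.1]
gripper_width: 0.0241
t 6.6 tcp [0.4788 0.0784 0.0365] jaw yaw 82.11 point [ 0.002 -0.005 -1.   ] w 0.0241 F [-0.2 -0.  -1.1] j [-0.07  0.67  1.92 -0.01  0.55 -1.49]
pred [ 16.05515476 -69.0514399 ]
```

View pics/t4.png

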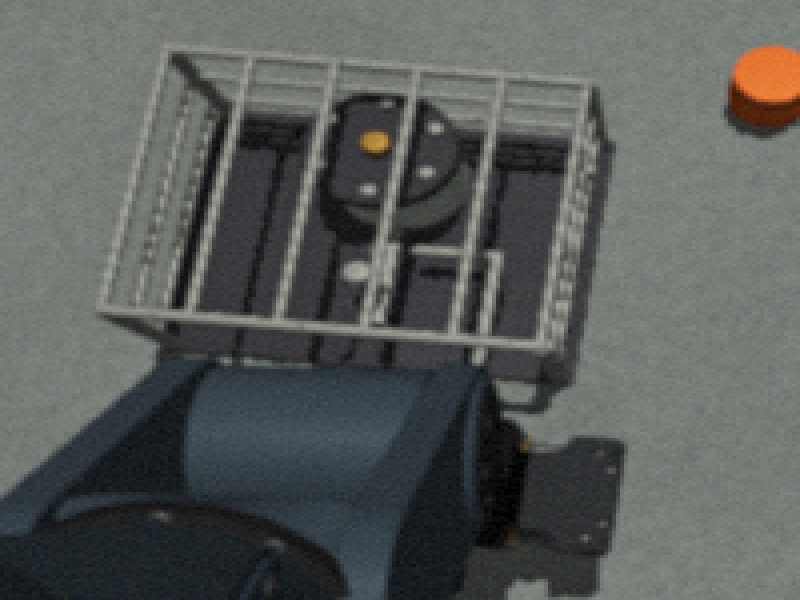

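View pics/s4.png

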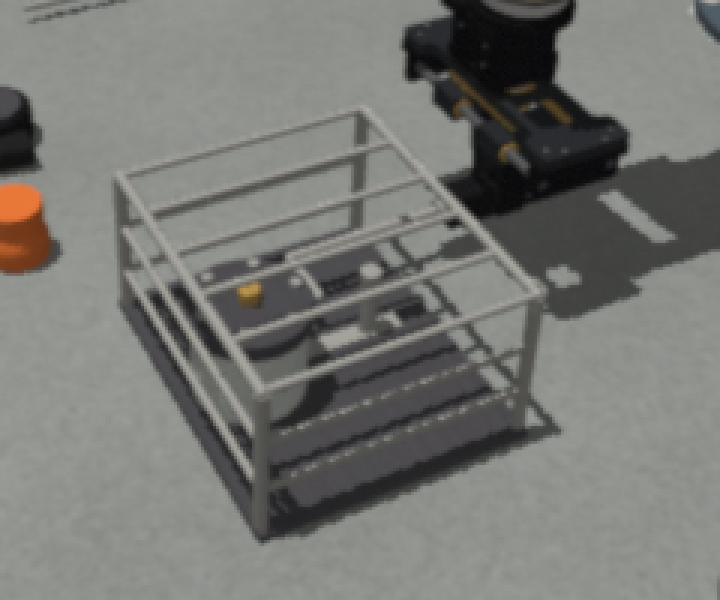

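The hook arm lies between knob and pot, to the right of the knob, with its tip at (236,162) and corner at (264,164). I'll shift left along guard y.

```bash
python3 -m crank '[{"tx":0.03,"ty":0.22,"tz":0,"turn":0,"claw":10},{"tx":0.06,"ty":0.45,"tz":0,"turn":0,"claw":10},{"tx":0.08,"ty":0.65,"tz":0,"turn":0,"claw":10},{"tx":0.1,"ty":0.8,"tz":0,"turn":0,"claw":10},{"tx":0.11,"ty":0.87,"tz":0,"turn":0,"claw":10},{"tx":0.11,"ty":0.87,"tz":0,"turn":0,"claw":10}]' 40;  python3 - <<'E'
from h import *
s,a=st()
yaw=np.radians(a-90);print("pred",ing(np.array(s["tool_pos"])[:2]+.180*np.array([np.cos(yaw),np.sin(yaw)])))
c=camera_info("top");p,d=grab_frame("top");cv2.imwrite("pics/t5.png",cv2.cvtColor(p,cv2.COLOR_RGB2BGR)[80:280,140:340].repeat(3,0).repeat(4,1))
p,d=grab_frame("scene");cv2.imwrite("pics/s5.png",cv2.cvtColor(p,cv2.COLOR_RGB2BGR)[210:320,300:440].repeat(5,0).repeat(5,1))
E
```

```text
clock: 7.3
tool_pos: [0.4821, 0.1235, 0.0364]
tcp_rot: [0.707, -0.048, 0.048, -0.704]
contact_force: [0.4, -0.6, -1.9]
gripper_width: 0.0241
t 7.3 tcp [0.4821 0.1235 0.0364] jaw yaw 82.26 point [-0.001 -0.005 -1.   ] w 0.0241 F [ 0.4 -0.6 -1.9] j [ 0.03  0.68  1.89 -0.01  0.58 -1.4 ]
pred [ 13.21632948 -23.50906457]
```

View pics/t5.png

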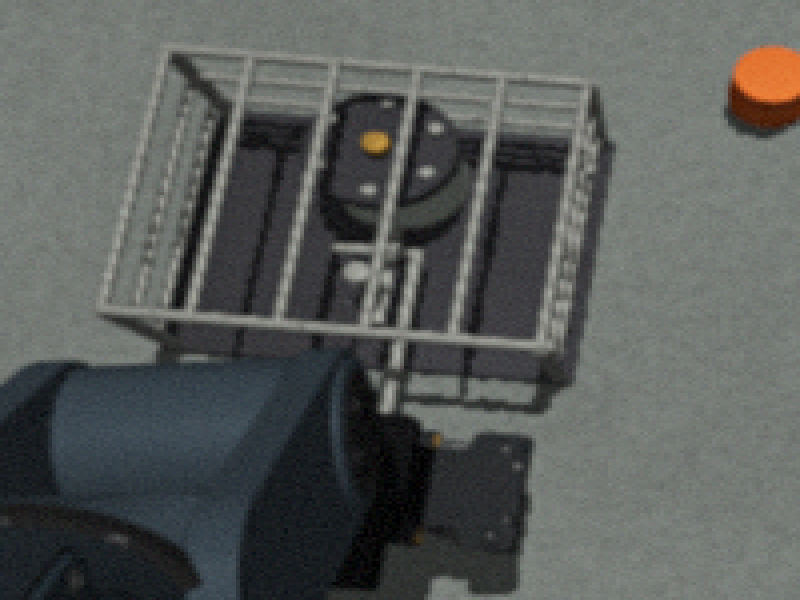

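View pics/s5.png

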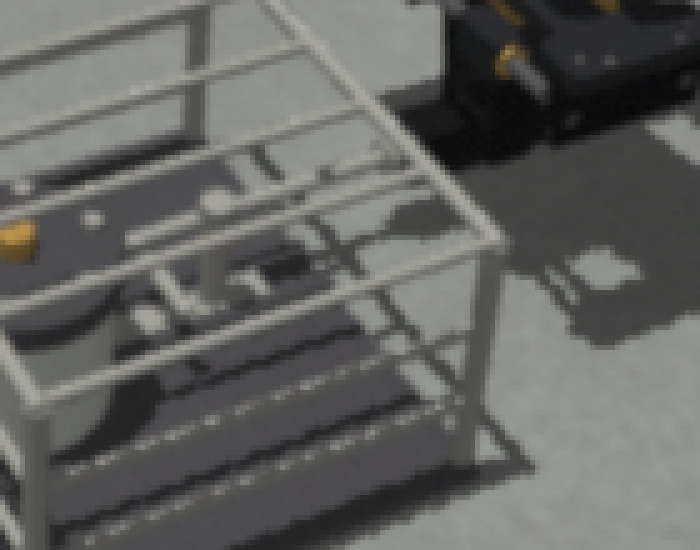

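The arm now passes behind the knob, with the tip at about (223,161) beyond it on the left. I'll pull along guard -x.

```bash
python3 -m crank '[{"tx":-0.12,"ty":0.016,"tz":0,"turn":0,"claw":10},{"tx":-0.24,"ty":0.033,"tz":0,"turn":0,"claw":10},{"tx":-0.36,"ty":0.05,"tz":0,"turn":0,"claw":10},{"tx":-0.48,"ty":0.066,"tz":0,"turn":0,"claw":10},{"tx":-0.6,"ty":0.08,"tz":0,"turn":0,"claw":10},{"tx":-0.72,"ty":0.1,"tz":0,"turn":0,"claw":10},{"tx":-0.82,"ty":0.112,"tz":0,"turn":0,"claw":10},{"tx":-0.92,"ty":0.126,"tz":0,"turn":0,"claw":10},{"tx":-1.02,"ty":0.14,"tz":0,"turn":0,"claw":10},{"tx":-1.02,"ty":0.14,"tz":0,"turn":0,"claw":10}]' 40;  python3 - <<'E'
from h import *
s,a=st()
yaw=np.radians(a-90);print("pred",ing(np.array(s["tool_pos"])[:2]+.180*np.array([np.cos(yaw),np.sin(yaw)])))
c=camera_info("top");p,d=grab_frame("top");cv2.imwrite("pics/t6.png",cv2.cvtColor(p,cv2.COLOR_RGB2BGR)[80:280,140:340].repeat(3,0).repeat(4,1))
E
```

```text
clock: 8.4
tool_pos: [0.4295, 0.1298, 0.0363]
tcp_rot: [0.707, -0.049, 0.047, -0.704]
contact_force: [-0.2, -1.2, -1.3]
gripper_width: 0.0238
t 8.4 tcp [0.4295 0.1298 0.0363] jaw yaw 82.22 point [-0.003 -0.005 -1.   ] w 0.0238 F [-0.2 -1.2 -1.3] j [ 0.05  0.65  2.01 -0.01  0.48 -1.38]
pred [-39.75297479 -24.4671006 ]
```

View pics/t6.png

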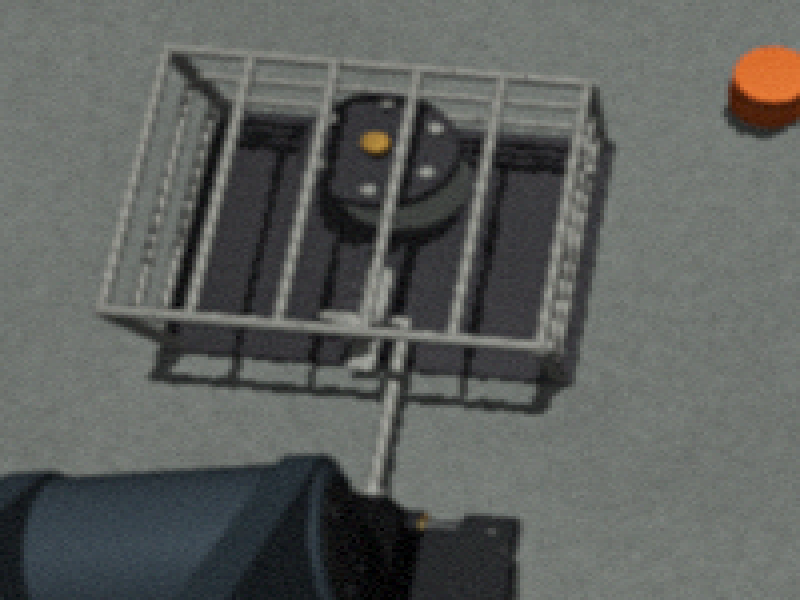

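```bash
python3 -m crank '[{"tx":-0.04,"ty":0.005,"tz":0,"turn":0,"claw":10},{"tx":-0.08,"ty":0.01,"tz":0,"turn":0,"claw":10},{"tx":-0.12,"ty":0.016,"tz":0,"turn":0,"claw":10},{"tx":-0.16,"ty":0.02,"tz":0,"turn":0,"claw":10},{"tx":-0.16,"ty":0.02,"tz":0,"turn":0,"claw":10}]' 40; for i in 1; do python3 -m crank '[{"tx":-0.03,"ty":0.004,"tz":0,"turn":0,"claw":10},{"tx":-0.03,"ty":0.004,"tz":0,"turn":0,"claw":10}]' 40; done
python3 -c "
from h import *
s,a=st()
print(ing(np.array(s['tool_pos'])[:2]+.18*gx))"
```

```text
clock: 8.95
tool_pos: [0.4214, 0.1309, 0.0363]
tcp_rot: [0.707, -0.049, 0.047, -0.704]
contact_force: [1.1, 0.0, -0.9]
gripper_width: 0.0237
clock: 9.15
tool_pos: [0.4197, 0.1311, 0.0364]
tcp_rot: [0.707, -0.049, 0.047, -0.704]
contact_force: [1.7, 0.3, -1.8]
gripper_width: 0.0237
t 9.15 tcp [0.4197 0.1311 0.0364] jaw yaw 82.25 point [-0.004 -0.005 -1.   ] w 0.0237 F [ 1.7  0.3 -1.8] j [ 0.05  0.65  2.03 -0.01  0.47 -1.38]
[-49.68589869 -24.62458269]
```

```bash
python3 -m crank '[{"tx":-0.03,"ty":0.004,"tz":0,"turn":0,"claw":10},{"tx":-0.03,"ty":0.004,"tz":0,"turn":0,"claw":10}]' 40; python3 -m crank '[{"tx":-0.04,"ty":0.005,"tz":0,"turn":0,"claw":10},{"tx":-0.04,"ty":0.005,"tz":0,"turn":0,"claw":10}]' 40
```

```text
clock: 9.35
tool_pos: [0.4189, 0.1313, 0.0364]
tcp_rot: [0.707, -0.048, 0.047, -0.704]
contact_force: [3.1, 0.3, -2.1]
gripper_width: 0.0235
clock: 9.55
tool_pos: [0.4188, 0.1316, 0.0366]
tcp_rot: [0.707, -0.047, 0.049, -0.704]
contact_force: [6.4, 1.1, -4.1]
gripper_width: 0.0236
```

```bash
python3 -m crank '[{"tx":-0.05,"ty":0.006,"tz":0,"turn":0,"claw":10},{"tx":-0.05,"ty":0.006,"tz":0,"turn":0,"claw":10},{"tx":-0.05,"ty":0.006,"tz":0,"turn":0,"claw":10}]' 50;  python3 - <<'E'
from h import *
s,a=st()
c=camera_info("top");p,d=grab_frame("top");cv2.imwrite("pics/t7.png",cv2.resize(cv2.cvtColor(p,cv2.COLOR_RGB2BGR)[150:250,180:300],None,fx=6,fy=6,interpolation=2))
p,d=grab_frame("scene");cv2.imwrite("pics/s7.png",cv2.cvtColor(p,cv2.COLOR_RGB2BGR)[210:320,300:440].repeat(5,0).repeat(5,1))
for x in(-10,-50,-55,-60): print(x,np.round(proj("scene",np.append(O+gx*x/1e3,.076)),1),np.round(proj("top",np.append(O+gx*x/1e3,.076)),1))
E
```

```text
clock: 9.85
tool_pos: [0.4188, 0.1319, 0.0366]
tcp_rot: [0.707, -0.046, 0.051, -0.704]
contact_force: [6.0, -0.9, -4.4]
gripper_width: 0.0238
t 9.85 tcp [0.4188 0.1319 0.0366] jaw yaw 82.17 point [ 0.006 -0.004 -1.   ] w 0.0238 F [ 6.  -0.9 -4.4] j [ 0.05  0.65  2.04 -0.01  0.45 -1.37]
-10 [342.3 249.6] [229.1 169. ]
-50 [359.  244.1] [226.4 186.9]
-55 [361.1 243.4] [226.  189.2]
-60 [363.1 242.7] [225.7 191.4]
```

View pics/t7.png

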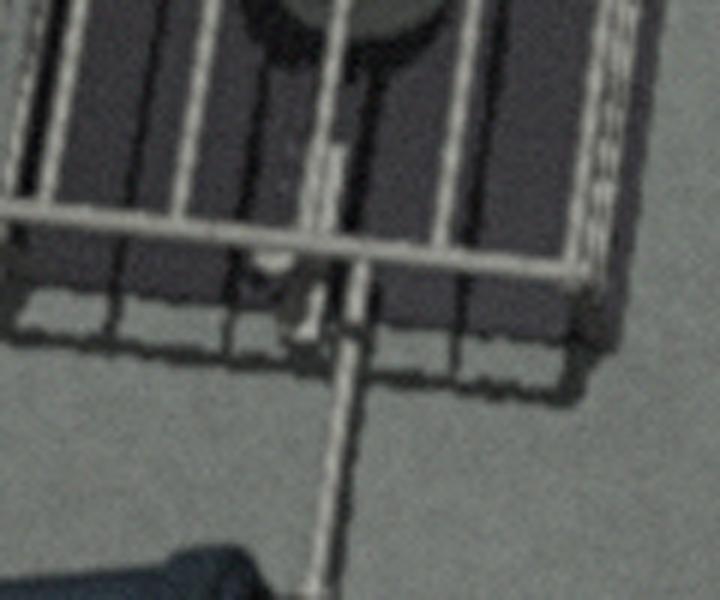

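View pics/s7.png

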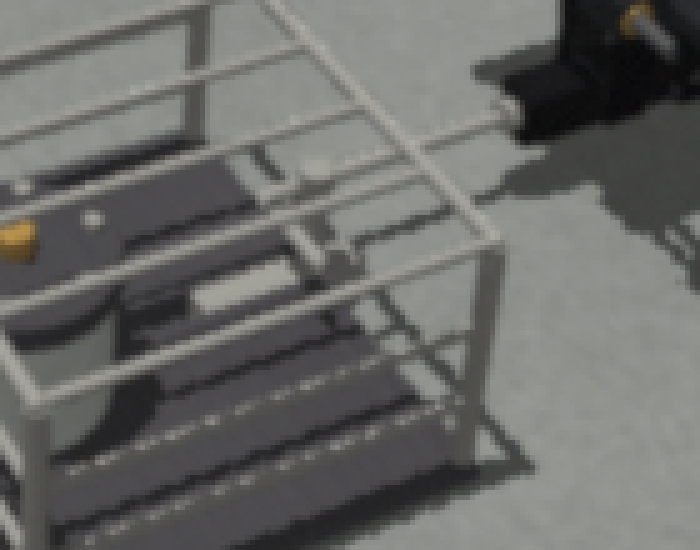

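The force rises and the tool no longer moves, which suggests the end stop. I'll check the knob travel by comparing it with the first frames.

```bash
python3 - <<'E'
from h import *
im0=cv2.imread("pics/scene0.png")
p,d=grab_frame("scene");p=cv2.cvtColor(p,cv2.COLOR_RGB2BGR);cv2.imwrite("pics/sfull8.png",p)
f=lambda i:cv2.resize(i[225:275,325:385],None,fx=6.6,fy=10,interpolation=cv2.INTER_NEAREST)
cv2.imwrite("pics/cmp8.png",np.hstack([f(im0),f(p)]))
print(np.round(d[236:256:2,355:370],3)[:,:])
for q in [(363,244),(363,246),(363,243)]:
    print(q,ing(dep("scene",*q,d[q[1],q[0]])),dep("scene",*q,d[q[1],q[0]]))
d0=np.load("pics/scene0.npy")
for q in [(342,251),(343,251),(343,250),(342,250)]:
    print(q,ing(dep("scene",*q,d0[q[1],q[0]])),dep("scene",*q,d0[q[1],q[0]]))
E
```

```text
[[0.933 0.93  0.934 0.934 0.938 0.94  1.127 1.13  1.129 1.133 1.133 1.131
  1.131 1.131 1.134]
 [1.122 1.122 1.122 1.126 1.127 1.123 1.127 1.127 1.121 1.124 1.125 1.124
  1.123 1.125 1.126]
 [1.117 1.116 1.115 1.117 1.117 1.121 1.115 1.117 1.121 1.12  1.123 1.118
  1.12  1.12  1.122]
 [1.112 1.11  1.112 1.11  1.11  0.994 0.993 0.995 0.995 0.995 0.995 1.113
  1.114 1.041 1.039]
 [1.104 1.105 1.107 1.104 1.109 0.988 0.992 0.987 0.992 0.988 0.988 0.99
  1.036 1.039 1.035]
 [1.101 1.1   1.03  1.024 0.992 0.993 0.989 0.986 0.988 0.986 0.988 0.987
  1.036 1.105 1.106]
 [1.024 1.024 1.025 1.027 1.026 0.995 0.992 0.99  0.987 0.99  0.99  1.097
  1.096 0.899 0.905]
 [1.023 1.093 1.089 1.089 1.087 0.997 0.995 0.897 0.895 0.898 0.899 0.899
  0.898 0.903 0.903]
 [1.012 0.892 0.892 0.892 0.893 0.892 0.895 0.896 0.897 0.897 0.897 1.081
  1.083 1.083 1.085]
 [0.888 0.888 0.887 0.893 0.891 1.003 1.002 1.004 1.001 1.001 1.079 1.078
  1.079 1.079 1.077]]
(363, 244) [-58.89840203   1.67513088] [0.59245175 0.13396162 0.07411265]
(363, 246) [-56.18561983   6.22054929] [0.59575632 0.13809681 0.07316704]
(363, 243) [-59.65153921   0.2578474 ] [0.59151323 0.13265966 0.07547894]
(342, 251) [-7.33589181  3.53826552] [0.64379005 0.12880968 0.07609023]
(343, 251) [-8.91225936  4.85165454] [0.64240651 0.13032485 0.07652081]
(343, 250) [-10.59958697   1.91017715] [0.64033559 0.12763959 0.07625523]
(342, 250) [-9.27843745  0.17546788] [0.64140909 0.12574163 0.07539692]
```

View pics/cmp8.png

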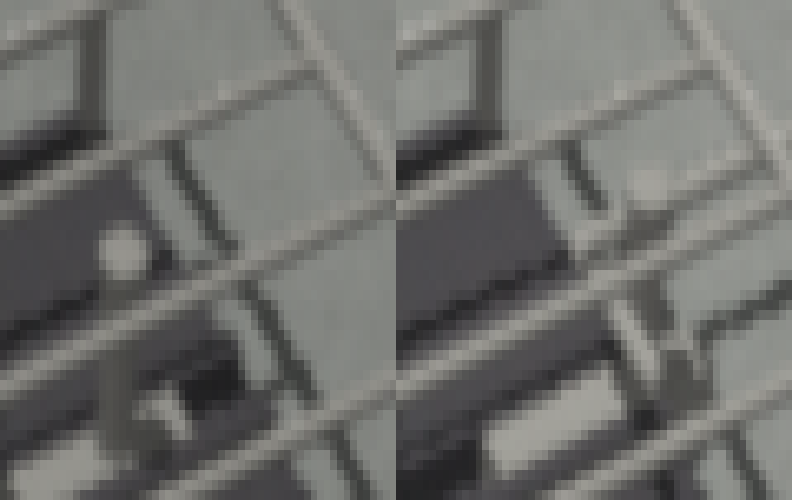

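Knob shift in the scene image is about (19.7,-6.6) px, i.e. ~47 mm. From a start of -13.3 mm that means x ≈ -60, and depth gives -59…-60, so it's fully drawn. I'll unhook: inward, then right, then out.

```bash
python3 -m crank '[{"tx":0.12,"ty":-0.015,"tz":0,"turn":0,"claw":10},{"tx":0.28,"ty":-0.04,"tz":0,"turn":0,"claw":10},{"tx":0.28,"ty":-0.04,"tz":0,"turn":0,"claw":10},{"tx":0.26,"ty":-0.2,"tz":0,"turn":0,"claw":10},{"tx":0.23,"ty":-0.4,"tz":0,"turn":0,"claw":10},{"tx":0.2,"ty":-0.6,"tz":0,"turn":0,"claw":10},{"tx":0.18,"ty":-0.8,"tz":0,"turn":0,"claw":10},{"tx":0.15,"ty":-0.95,"tz":0,"turn":0,"claw":10},{"tx":0.15,"ty":-0.98,"tz":0,"turn":0,"claw":10},{"tx":0.15,"ty":-0.98,"tz":0,"turn":0,"claw":10}]' 50;  python3 - <<'E'
from h import *
s,a=st()
yaw=np.radians(a-90);print("pred",ing(np.array(s["tool_pos"])[:2]+.180*np.array([np.cos(yaw),np.sin(yaw)])))
p,d=grab_frame("top");cv2.imwrite("pics/t9.png",cv2.resize(cv2.cvtColor(p,cv2.COLOR_RGB2BGR)[150:250,180:300],None,fx=6,fy=6,interpolation=2))
p,d=grab_frame("scene");cv2.imwrite("pics/s9.png",cv2.cvtColor(p,cv2.COLOR_RGB2BGR)[210:320,300:440].repeat(5,0).repeat(5,1))
E
```

```text
clock: 11.0
tool_pos: [0.4263, 0.0823, 0.0366]
tcp_rot: [0.707, -0.046, 0.051, -0.704]
contact_force: [0.7, 0.7, -2.1]
gripper_width: 0.0239
t 11.0 tcp [0.4263 0.0823 0.0366] jaw yaw 82.1 point [ 0.006 -0.004 -1.   ] w 0.0239 F [ 0.7  0.7 -2.1] j [-0.06  0.64  2.05 -0.01  0.44 -1.49]
pred [-36.46242394 -72.30494229]
```

View pics/t9.png

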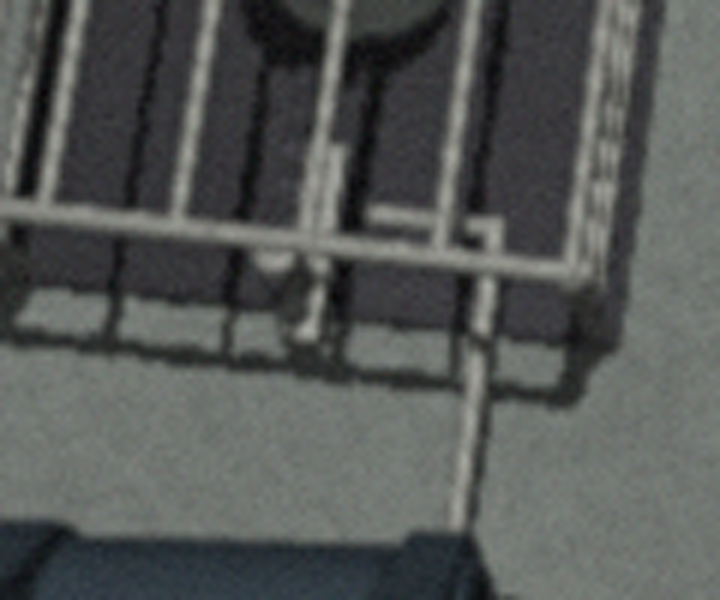

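View pics/s9.png

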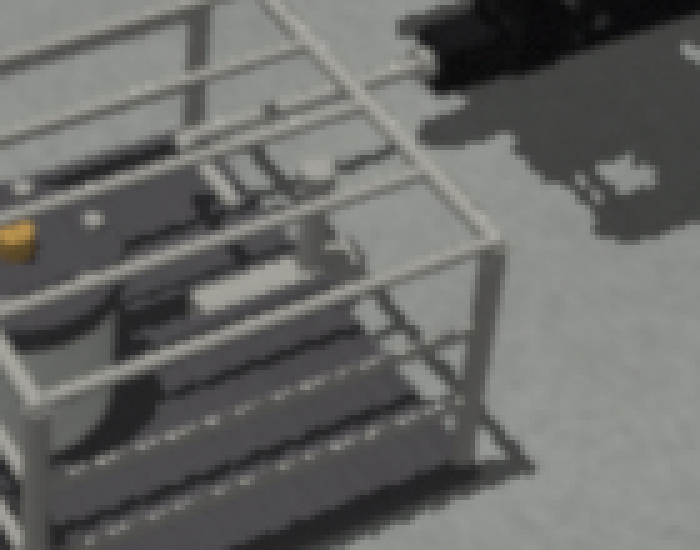

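The hook is clear of the knob (arm at crop (370–500,220), knob unmoved at (272,262)). I'll withdraw straight out, then lift over the roof height before going sideways.

```bash
python3 -m crank '[{"tx":-0.25,"ty":0.034,"tz":0,"turn":0,"claw":10},{"tx":-0.5,"ty":0.07,"tz":0,"turn":0,"claw":10},{"tx":-0.75,"ty":0.1,"tz":0,"turn":0,"claw":10},{"tx":-0.95,"ty":0.13,"tz":0,"turn":0,"claw":10},{"tx":-1.05,"ty":0.14,"tz":0,"turn":0,"claw":10},{"tx":-1.05,"ty":0.14,"tz":0,"turn":0,"claw":10},{"tx":-1.05,"ty":0.14,"tz":0,"turn":0,"claw":10}]' 50;  python3 - <<'E'
from h import *
s,a=st()
yaw=np.radians(a-90);print("pred",ing(np.array(s["tool_pos"])[:2]+.180*np.array([np.cos(yaw),np.sin(yaw)])))
p,d=grab_frame("top");cv2.imwrite("pics/t10.png",cv2.resize(cv2.cvtColor(p,cv2.COLOR_RGB2BGR)[150:250,180:300],None,fx=6,fy=6,interpolation=2))
E
```

```text
clock: 11.8
tool_pos: [0.3747, 0.0898, 0.0366]
tcp_rot: [0.707, -0.045, 0.051, -0.704]
contact_force: [-0.2, -0.1, -1.3]
gripper_width: 0.0239
t 11.8 tcp [0.3747 0.0898 0.0366] jaw yaw 82.17 point [ 0.008 -0.004 -1.   ] w 0.0239 F [-0.2 -0.1 -1.3] j [-0.05  0.63  2.18 -0.01  0.33 -1.48]
pred [-88.68945137 -71.70569106]
```

View pics/t10.png

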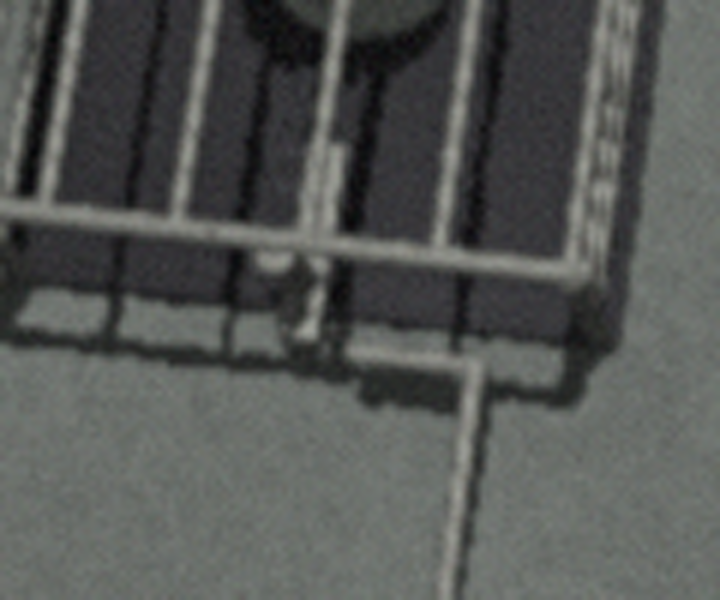

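```bash
python3 -m crank '[{"tx":-0.05,"ty":0,"tz":0.4,"turn":0,"claw":10},{"tx":-0.05,"ty":0,"tz":1,"turn":0,"claw":10},{"tx":-0.05,"ty":0,"tz":1.6,"turn":0,"claw":10},{"tx":-0.05,"ty":0,"tz":2.2,"turn":0,"claw":10},{"tx":-0.05,"ty":0,"tz":2.6,"turn":0,"claw":10},{"tx":-0.05,"ty":0,"tz":2.8,"turn":0,"claw":10},{"tx":-0.05,"ty":0,"tz":2.8,"turn":0,"claw":10}]' 50
python3 -m crank '[{"tx":0,"ty":-0.4,"tz":0,"turn":0,"claw":10},{"tx":0,"ty":-1,"tz":0,"turn":0,"claw":10},{"tx":0.1,"ty":-1.7,"tz":0,"turn":0.1,"claw":10},{"tx":0.3,"ty":-2.4,"tz":0,"turn":0.5,"claw":10},{"tx":0.6,"ty":-3.1,"tz":0,"turn":0.9,"claw":10},{"tx":0.9,"ty":-3.8,"tz":0,"turn":1.4,"claw":10},{"tx":1.2,"ty":-4.5,"tz":0,"turn":1.9,"claw":10},{"tx":1.5,"ty":-5.1,"tz":0,"turn":2.4,"claw":10},{"tx":1.8,"ty":-5.5,"tz":0,"turn":2.8,"claw":10},{"tx":1.8,"ty":-5.6,"tz":0,"turn":2.88,"claw":10}]' 50;  python3 - <<'E'
from h import *
s,a=st()
p,d=grab_frame("scene");cv2.imwrite("pics/s11.png",cv2.cvtColor(p,cv2.COLOR_RGB2BGR))
E
```

```text
clock: 12.55
tool_pos: [0.374, 0.0897, 0.1781]
tcp_rot: [0.707, -0.044, 0.053, -0.704]
contact_force: [0.6, 0.4, -2.5]
gripper_width: 0.0238
clock: 13.55
tool_pos: [0.4662, -0.1936, 0.1772]
tcp_rot: [0.707, 0.045, -0.034, -0.705]
contact_force: [-0.1, 0.9, -1.4]
gripper_width: 0.0237
t 13.55 tcp [ 0.4662 -0.1936  0.1772] jaw yaw 96.46 point [ 0.016 -0.003 -1.   ] w 0.0237 F [-0.1  0.9 -1.4] j [-0.62  0.43  1.79  0.01  0.91 -2.31]
```

View pics/s11.png

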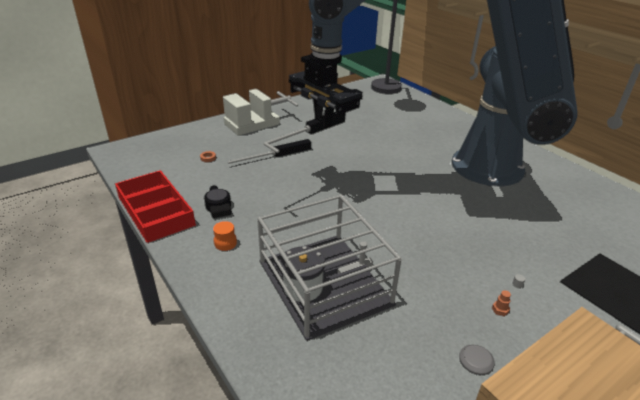

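The rod is over its old spot and the knob is still drawn. Lowering now.

```bash
python3 -m crank '[{"tx":0,"ty":0,"tz":-0.6,"turn":0,"claw":10},{"tx":0,"ty":0,"tz":-1.2,"turn":0,"claw":10},{"tx":0,"ty":0,"tz":-1.8,"turn":0,"claw":10},{"tx":0,"ty":0,"tz":-2.4,"turn":0,"claw":10},{"tx":0,"ty":0,"tz":-2.8,"turn":0,"claw":10},{"tx":0,"ty":0,"tz":-3.1,"turn":0,"claw":10},{"tx":0,"ty":0,"tz":-3.25,"turn":0,"claw":10},{"tx":0,"ty":0,"tz":-3.33,"turn":0,"claw":10},{"tx":0,"ty":0,"tz":-3.35,"turn":0,"claw":10},{"tx":0,"ty":0,"tz":-3.35,"turn":0,"claw":10}]' 50; python3 -m crank '[{"tx":0,"ty":0,"tz":-0.02,"turn":0,"claw":10},{"tx":0,"ty":0,"tz":-0.02,"turn":0,"claw":10}]' 50
```

```text
clock: 14.6
tool_pos: [0.4646, -0.1922, 0.0099]
tcp_rot: [0.707, 0.045, -0.035, -0.705]
contact_force: [-0.0, 0.6, -2.3]
gripper_width: 0.0237
clock: 14.8
tool_pos: [0.465, -0.1924, 0.0095]
tcp_rot: [0.707, 0.045, -0.035, -0.705]
contact_force: [-0.0, 0.1, -0.8]
gripper_width: 0.0237
```

```bash
python3 -m crank '[{"tx":0,"ty":0,"tz":-0.03,"turn":0,"claw":10},{"tx":0,"ty":0,"tz":-0.03,"turn":0,"claw":10}]' 30; python3 -m crank '[{"tx":0,"ty":0,"tz":0,"turn":0,"claw":30},{"tx":0,"ty":0,"tz":0,"turn":0,"claw":35},{"tx":0,"ty":0,"tz":0,"turn":0,"claw":50},{"tx":0,"ty":0,"tz":0,"turn":0,"claw":70},{"tx":0,"ty":0,"tz":0,"turn":0,"claw":80},{"tx":0,"ty":0,"tz":0,"turn":0,"claw":80},{"tx":0,"ty":0,"tz":0,"turn":0,"claw":80},{"tx":0,"ty":0,"tz":0.1,"turn":0,"claw":80}]' 30
python3 -m crank '[{"tx":0,"ty":0,"tz":0.3,"turn":0,"claw":80},{"tx":0,"ty":0,"tz":0.8,"turn":0,"claw":80},{"tx":0,"ty":0,"tz":1.5,"turn":0,"claw":80},{"tx":0,"ty":0,"tz":2.3,"turn":0,"claw":80},{"tx":0,"ty":-0.3,"tz":3.1,"turn":0,"claw":80},{"tx":-0.3,"ty":-1,"tz":3.6,"turn":0,"claw":80},{"tx":-0.6,"ty":-1.5,"tz":3.8,"turn":0,"claw":80},{"tx":-0.6,"ty":-2,"tz":3.8,"turn":0,"claw":80},{"tx":-0.6,"ty":-2.5,"tz":3.8,"turn":0,"claw":80}]' 30
python3 - <<'E'
from h import *
s,a=st()
for n in("scene","top","wrist"):
    p,d=grab_frame(n);cv2.imwrite(f"pics/{n}12.png",cv2.cvtColor(p,cv2.COLOR_RGB2BGR));np.save(f"pics/{n}12.npy",d)
E
```

```text
clock: 15.0
tool_pos: [0.4651, -0.1925, 0.0082]
tcp_rot: [0.707, 0.045, -0.035, -0.705]
contact_force: [-0.1, -0.3, -2.1]
gripper_width: 0.0237
clock: 15.8
tool_pos: [0.4647, -0.1923, 0.0129]
tcp_rot: [0.707, 0.045, -0.035, -0.705]
contact_force: [-0.4, 0.6, -0.1]
gripper_width: 0.0669
clock: 16.7
tool_pos: [0.4342, -0.3182, 0.2041]
tcp_rot: [0.707, 0.045, -0.034, -0.705]
contact_force: [-0.5, -0.6, -0.1]
gripper_width: 0.0696
t 16.7 tcp [ 0.4342 -0.3182  0.2041] jaw yaw 96.43 point [ 0.015 -0.003 -1.   ] w 0.0696 F [-0.5 -0.6 -0.1] j [-0.85  0.43  1.68  0.01  1.02 -2.53]
```

View pics/scene12.png

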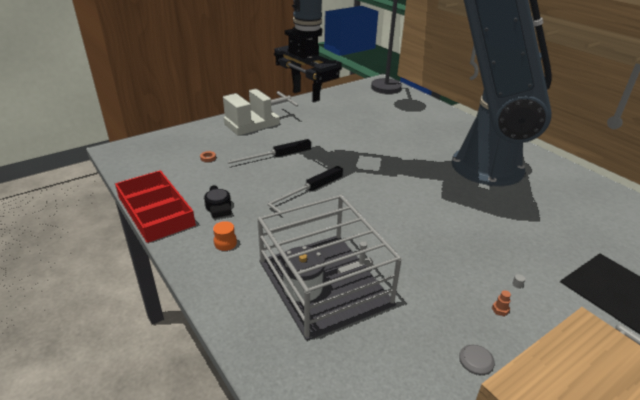

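View pics/top12.png

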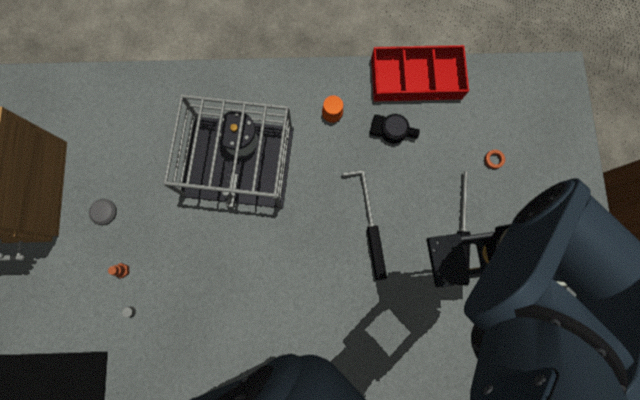

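The rod lies flat at its old spot (handle (377,252), hook (345,174) in top), same way up and clear of the guard. One last knob check before I hand in.

```bash
python3 - <<'E'
from h import *
d=np.load("pics/scene12.npy");c=camera_info("scene");d0=np.load("pics/scene0.npy")
for D,u0 in((d0,343),(d,363)):
    P=[]
    for v in range(236,260):
        for u in range(u0-8,u0+9):
            if .95<D[v,u]<1.0+.03:
                p=dep("scene",u,v,D[v,u],c);g=ing(p)
                if .060<p[2]<.082 and abs(g[1])<12: P.append([*g,p[2]*1000])
    P=np.array(P);print(len(P),np.median(P,0).round(1))
d=np.load("pics/top12.npy");im=cv2.imread("pics/top12.png")
P=[dep("top",u,v,d[v,u]) for v in range(215,285) for u in range(360,392) if im[v,u].max()<45]
P=np.array(P);P=P[P[:,2]>.022];print("handle z",np.percentile(P[:,2],[5,50,95]))
E
```

```text
58 [-9.4  3.6 74. ]
56 [-56.1   3.7  74.1]
handle z [0.02500018 0.02816909 0.03078123]
```

```bash
python3 -c "
from bench import *
print(job_done())"
```

```text
the job is handed in; nothing more can be done
None
```

The keeper bolt is drawn to its end stop, and the rod is back on the worktop, released and clear of the guard. I handed the job in at about 17 s of the 54 s.

**What I did:** I gripped the hook rod by its handle and passed the hook in through the open front to the right of the knob. I then moved it left behind the knob and pulled towards the front. After unhooking, I brought the rod straight out, lifted it and laid it down where it had been. The gripper stayed in front of the guard throughout.

**Last checks:**
- **End stop:** the tool stopped moving while the pull rose to about 6 N, against roughly 2 N of sliding friction.
- **Knob travel:** I measured about 47 mm, from a start I put at about -13 mm, so it ended near x = -60 mm.
- **Rod:** it lies flat and the same way up, with the hook pointing left.
- **Knob after release:** the last pictures show it still drawn out.

**One disagreement:** the final depth reading put the knob at -56 mm. The same method read -9.4 mm at the start, where the top camera gave -13.3 mm. I took this as an offset of 3–4 mm and relied on the travel and the stall at the stop instead.

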